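# Seat the mirror cell on the three-ball mount and lock the keeper

### The job

Take the round mirror cell off its cork-topped plinth and seat it, glass side up, on the tilted three-ball mount so that each ball sits fully home in a groove on its back and it cannot rock. Then, with the cell let go, lift the spring collar on the mount's lever and flip the lever over until it stops, so that the keeper reaches over the cell's rim, and let the collar drop back and lock. Do not knock over or push away the things standing around.

Things in the scene. Friction and masses are not known exactly. Their poses are not given: they have to be found in the camera images.
- mirror_center (a point): Centre (half-way up) of the loose mirror cell: a metal disc 58 mm in diameter, 18 mm thick, about 0.16 kg, lying glass side up on the plinth. z: out of the glass face; x: towards one of the three grooves of its underside. The upper 8 mm of its rim is a plain full cylinder; the lower 10 mm is cut by the grooves. The three grooves are alike: any third of a turn fits the mount
- mirror_groove (a point): Point on the mirror cell's underside, 20 mm from its axis, in the mouth of the V-groove on its own x axis (cell frame 20, 0, -9 mm). Three radial V-grooves, 10 mm deep and 13 mm wide at the mouth, run from the middle to the rim at 0, +120 and -120 degrees; a short black line on the rim of the glass side lies above each. Between them the underside is flat
- plinth: Fixed round storage plinth with a cork top, 42 mm in diameter at the top, 18 mm high (foot 52 mm in diameter, 7 mm high), on which the mirror cell lies; origin at the centre of its underside
- seat (a point): Point on the fixed mount where mirror_center lies when the cell is seated. z: normal of the tilted table (25 degrees from vertical, leaning to the low side, which faces the robot); x: up the slope; y: level. Seated, a groove lies over each ball (0, +120, -120 degrees about z). Let go within about 2 mm, the smooth grooves settle home. The flat table top is 25 mm below, 92 mm wide, x -50 to +82 mm
- ball_1: Smooth steel ball 9 mm in diameter on a post, on the up-slope side of the seat (seat frame 20, 0, -7.3 mm); origin at its centre
- ball_2: Smooth steel ball 9 mm in diameter on a post, at +120 degrees (seat frame -10, 17.3, -7.3 mm); origin at its centre
- ball_3: Smooth steel ball 9 mm in diameter on a post, at -120 degrees (seat frame -10, -17.3, -7.3 mm); origin at its centre
- lever_pivot (a point): Pivot of the lock lever (seat frame 53, 0, 4.7 mm). The lever is a steel rod 8.4 mm thick, 69 mm from the pivot to the end of its ball tip; z: along the rod; y: the level hinge axis (the seat's y). Open, the rod leans 40 degrees from the table normal, up-slope; closed, 10 degrees from the normal, towards the seat. It swings in the seat's x-z plane
- keeper_tip (a point): Tip of the keeper, a steel finger 10 mm wide and 4 mm thick, fixed to the lever 30 mm from its pivot. Lever open: it points up, 12 mm outside the rim of a seated cell (about 30 mm above its face). Lever closed: it reaches 5 mm over the rim, 3 mm above the face without touching; it cannot come down over a cell that is not home
- lever (a joint): Lever angle: 0 = open (as found), 0.873 rad = flipped fully over to the seat side. Stays where it is left; about 1.5 N at the collar moves it once the collar is up. Some 0.05 rad of play when locked
- collar_grip (a point): Centre of the black locking collar round the lever rod: 20 mm in diameter, 19 mm long (9.5 mm to either end), 32.5 mm from the pivot along the rod when down. z: along the rod, away from the pivot. Two steel gate plates stand just below it, up to 20 mm from the pivot, 24 mm wide over both
- collar (a joint): Collar lift along the rod: 0 = down, locked in the gate notch (lever cannot swing); it must be lifted more than 4 mm against its spring (2 N rising to 4.5 N) to clear the gate, 9 mm is the stop. It springs back into the second notch when the lever is fully over and the collar is let go
- weight_big: Loose brass weight with a knob, 32 mm in diameter, 46 mm high, standing close beside the plinth, 55 mm from its centre: fingers do not fit between it and the cell; origin at the centre of its foot. Leave alone
- weight_small: Loose brass weight with a knob, 26 mm in diameter, 36 mm high, standing close beside the plinth on about the other side, 52 mm from its centre; origin at the centre of its foot. Leave alone
- dropper_bottle: Loose brown dropper bottle, 34 mm in diameter, 103 mm high, standing behind the mount to one side; origin at the centre of its foot. Leave alone
- tape_clear: Loose roll of tape lying flat beside the mount, 72 mm in diameter, 18 mm high; origin at the centre of its underside. Leave alone
- beaker: Loose plastic beaker at the right of the desk, 65 mm in diameter, 87 mm high; origin at the centre of its foot. Leave alone

How it is judged:
By the outcome, as a careful person would: the job done as asked, in the order asked, and still so for the second after the job is handed in, with the robot touching nothing.
It also fails if it takes over 51 s, if anything falls off the work surface, if the arm or the gripper's body presses on something with over 40 N, if the wrist force passes 120 N, or if a joint passes its speed limit or range.

### The arm

A 6-joint arm with a two-finger parallel gripper is mounted at the origin on a cart in front of the work surface, level with it; the furniture and walls round the work are solid. World frame = base frame: x ahead of the robot, y to its left, z up, the work surface at z = 0. Lengths are in mm, angles in rad, forces in N, time in s.
With the tool pointing down it reaches from about 325 to 900 mm from the base axis. Payload 6.1 kg.
Tool frame: the origin (TCP) lies on the front face of the gripper's body, between the roots of the fingers; the fingertips stand 70 mm ahead of it and the grasp point (between the pads) lies 51 mm ahead of it (env.grasp_offset is the distance from the TCP to the grasp point, in mm); z points along the fingers, y is the direction in which the jaws open and shut (so a half turn about z gives the same grasp; the last joint's range is limited). The gripper opens to 87 mm and grips with 3 to 60 N. Pads are 19 mm wide; open, the fingers measure 117 mm over their backs; the gripper's body (75 mm by 190 mm) begins 51 mm behind the grasp point.
Start: joints at [-1.439, 0.22, 1.526, -0, 1.395, -0.126], TCP at [159.339, -604.34, 292.238] pointing down, gripper open.
Joint ranges: [-2.98, 2.98], [-0.91, 2.08], [0.09, 2.57], [-1.24, 4.39], [0.2, 2.65], [-2.68, 2.68]. Speed limits (rad/s): [2.57, 2.57, 3.01, 3.14, 3.14, 3.14].

### API

Orientations are given as a unit quaternion [w, x, y, z].
In Python, from workcell import env gives the robot as it stands. Calls block until the motion is done:
- env.move_to(position, orientation): joint-space move of the TCP to a pose.
- env.line_to(position, rotation=None, v=150): straight line of the TCP; rotation=None keeps the orientation; v is the mean speed in mm/s.
- env.movej(angles): joint-space move.
- env.release() and env.clamp(grasp_force=None): open the fingers fully, or close them until they stop; grasp_force is the grip in N (None keeps the last).
- env.pause(seconds).
- env.inverse_kinematics(position, orientation): joint angles nearest the present ones, or None.
- env.get_obs(): the state.
- env.snapshot(name): name is "scene" or "top" or "wrist"; returns a dict with "image" (480x640x3 uint8, red, green, blue), "depth" (480x640 float32, mm along the optical axis (not along the pixel's ray), 0 where there is no reading), "K" (3x3 intrinsics, pixels), "R" (3x3) and "t" (3): a world point X has camera coordinates R X + t. Camera axes: x right, y down, z forward; pixel columns grow to the right and rows downward; lengths in mm; the calibration is good to about 2 mm. A picture is of the moment at which its call begins.
A pose or a line that the arm cannot do raises env.IKError and nothing moves.
- env.finish_job(): hands the job in, once; it reports no verdict.
The state is a dict: "time_s": time; "joint_pos": joint angles; "joint_velocities": joint speeds; "joint_efforts": joint torques, N m; "position": TCP position; "tool_rot": TCP orientation; "ft_force": force on the tool from outside, world axes, zero at the start; "wrist_torque": the same for the moment, N m; "gripper_width": finger opening in mm.
Only numpy, scipy, OpenCV 4.12 (cv2) and the standard library are available. Lean on these libraries where they do the work, as an engineer would, in place of code of your own. Each camera call takes 0.05 s, during which the arm holds its last target.

## Working session

There is one attempt and no reset: what is moved stays moved. The work goes in short steps, each a Python script; the robot and the scene stay as the last script left them, time stands still between calls to the robot, and variables do not carry over. Pictures are saved under pics/ and viewed, and the job is handed in when it is done.

```bash
mkdir -p pics; ls
cat > h.py <<'E'
import numpy as np, cv2
from workcell import env
def snap(cam,name):
    s=env.snapshot(cam); cv2.imwrite(f'pics/{name}.png',s['image'][:,:,::-1]); np.savez(f'pics/{name}.npz',**s); return s
def load(name): return dict(np.load(f'pics/{name}.npz'))
def px2w(s,u,v,d=None):
    d=s['depth'][int(round(v)),int(round(u))] if d is None else d
    c=np.linalg.inv(s['K'])@np.array([u,v,1.])*d
    return s['R'].T@(c-s['t'])
def ray(s,u,v):
    c=np.linalg.inv(s['K'])@np.array([u,v,1.]); return -s['R'].T@s['t'], s['R'].T@c
def onz(s,u,v,z):
    o,d=ray(s,u,v); return o+d*(z-o[2])/d[2]
def proj(s,X):
    c=s['K']@(s['R']@np.asarray(X,float)+s['t']); return c[:2]/c[2]
E
python3 - <<'E'
from h import *
for c in('scene','top','wrist'):
    s=snap(c,c+'0'); print(c,s['K'].tolist(),(-s['R'].T@s['t']).round(0),s['R'].round(2).tolist())
o=env.get_obs();print(o)
E
```

```text
pics
scene [[467.82919701972315, 0.0, 320.24294947146836], [0.0, 467.82919701972315, 240.46062726760098], [0.0, 0.0, 1.0]] [-314. -560.  655.] [[0.55, -0.84, 0.02], [-0.42, -0.3, -0.86], [0.72, 0.46, -0.51]]
top [[450.5971326262277, 0.0, 313.7194362459537], [0.0, 450.5971326262277, 235.17179483475252], [0.0, 0.0, 1.0]] [ 201.  -69. 1363.] [[-0.0, -1.0, -0.0], [-0.98, 0.0, -0.22], [0.22, 0.0, -0.98]]
wrist [[373.3876805868553, 0.0, 323.4324043408444], [0.0, 373.3876805868553, 241.2214550256126], [0.0, 0.0, 1.0]] [ 240. -582.  384.] [[0.26, -0.97, -0.0], [-0.92, -0.24, 0.3], [-0.29, -0.08, -0.95]]
{'time_s': 0.15, 'joint_pos': array([-1.43909274e+00,  2.21059218e-01,  1.52735910e+00, -4.71000485e-05,
        1.39472593e+00, -1.26063744e-01]), 'joint_velocities': array([-0.00059747, -0.00099486, -0.00319082, -0.00024026, -0.00075822,
       -0.00079398]), 'joint_efforts': array([-1.45046679e-04, -4.95190001e+01, -3.87881720e+01,  6.99848263e-02,
        5.30756358e-02, -8.22836455e-05]), 'position': array([ 159.28107905, -603.96277106,  291.37395086]), 'tool_rot': array([-7.75729422e-04,  9.91705160e-01,  1.28531216e-01, -2.53703170e-05]), 'ft_force': array([ 1.41171299, -0.56379634,  0.08810029]), 'wrist_torque': array([-0.03013611,  0.01886166,  0.00459663]), 'gripper_width': 87.03106694797353}
```

View pics/scene0.png

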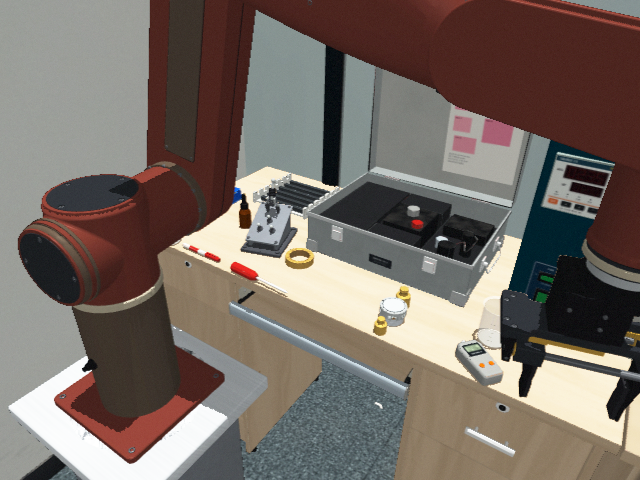

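View pics/top0.png

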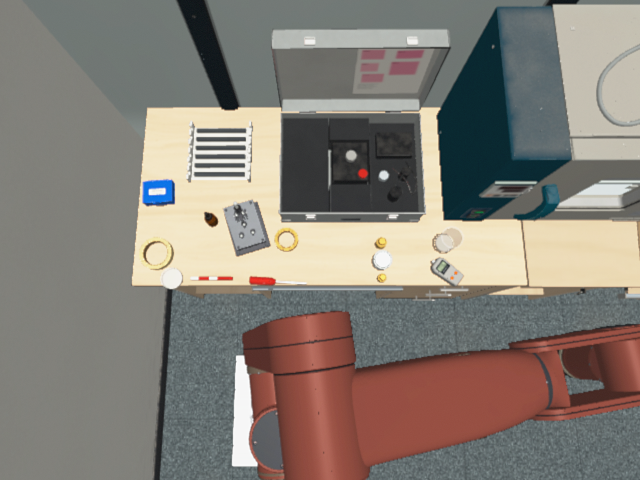

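View pics/wrist0.png

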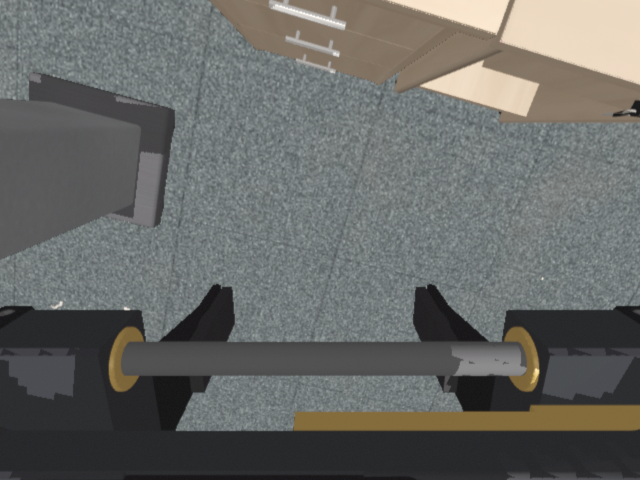

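Run:
```python
from h import *
s=load('top0')
for n,u,v in(('mirror',382,260),('wbig',381,242),('wsmall',382,278),('mount',247,232),('levertop',240,208),('bottle',210,219),('tape',286,239),('beaker',445,241)):
    print(n,px2w(s,u,v).round(0),onz(s,u,v,20).round(0))
i=s['image'][180:300,130:480]
cv2.imwrite('pics/topcrop.png',cv2.resize(i[:,60:180],None,fx=5,fy=5,interpolation=2)[:,:,::-1])
s=load('scene0');i=s['image'][170:350,220:430]
cv2.imwrite('pics/scrop.png',cv2.resize(i,None,fx=3.3,fy=3.3,interpolation=2)[:,:,::-1])
```

```text
mirror [ 424. -272.   33.] [ 426. -274.   20.]
wbig [ 478. -270.   40.] [ 482. -273.   20.]
wsmall [ 370. -270.   32.] [ 372. -272.   20.]
mount [507. 132.  47.] [513. 136.  20.]
levertop [555. 140. 141.] [589. 160.  20.]
bottle [543. 241.  65.] [554. 252.  20.]
tape [496.  18.  -3.] [491.  17.  20.]
beaker [ 489. -474.   -2.] [ 485. -468.   20.]
```

View pics/topcrop.png

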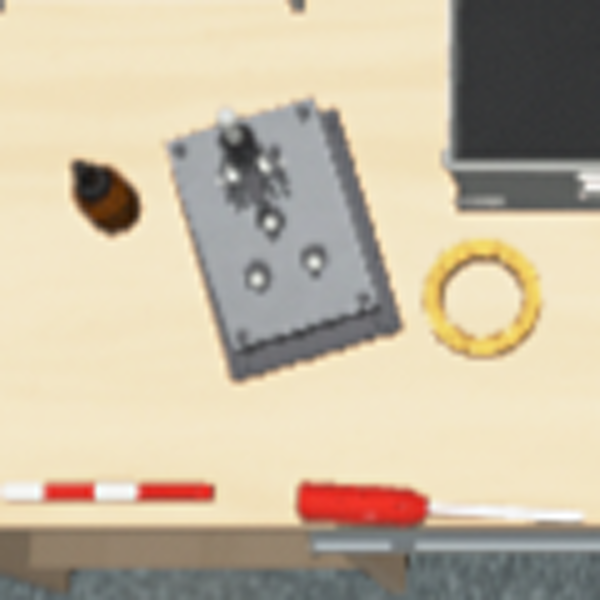

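View pics/scrop.png

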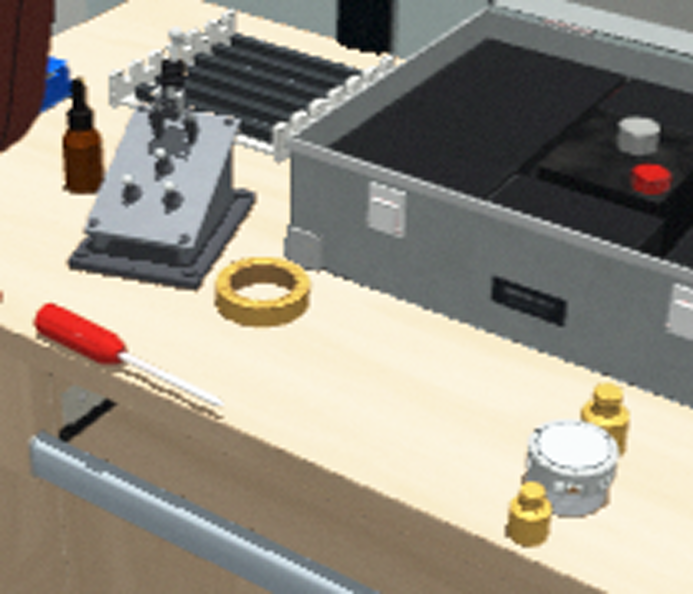

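Run:
```python
from h import *
env.move_to([424,-272,190],[0,1,0,0])
s=snap('wrist','w1'); o=env.get_obs(); print(o['time_s'],o['position'],o['tool_rot'],o['joint_pos'].round(2)); print((-s['R'].T@s['t']).round(1))
```

```text
1.8083 [ 423.98171584 -273.0582096   190.45933312] [ 4.20186494e-04  9.99999745e-01 -4.99839172e-04  2.87538629e-04] [-0.73  0.03  1.94 -0.    1.17  0.84]
[ 507.9 -271.8  283. ]
```

View pics/w1.png

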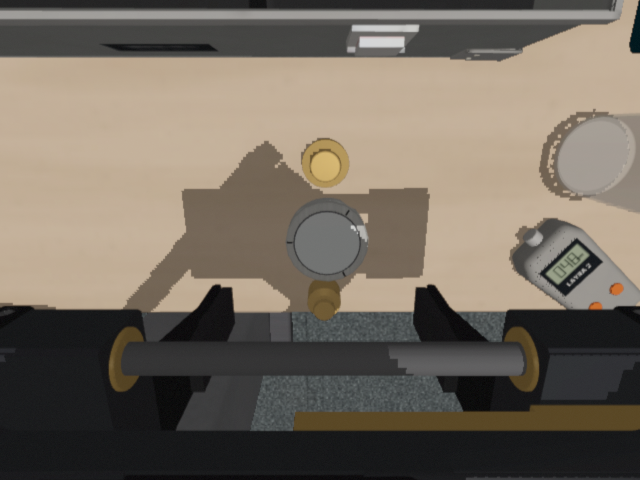

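Run:
```python
from h import *
s=load('w1'); i=s['image'][110:330,230:430]
cv2.imwrite('pics/w1c.png',cv2.resize(i,None,fx=2.7,fy=2.7,interpolation=cv2.INTER_CUBIC)[:,:,::-1])
hsv=cv2.cvtColor(s['image'],cv2.COLOR_RGB2HSV)
print(s['image'][242,[270,282,286,288,290,292,294,296,300,320,350,355,360,364,367,370]].tolist())
print([px2w(s,u,v).round(1).tolist() for u,v in((325,240),(310,250),(325,160),(325,300))])
print(proj(s,[424,-272,36]))
```

```text
[[118, 104, 88], [118, 103, 88], [82, 79, 77], [43, 42, 41], [43, 43, 41], [68, 66, 65], [74, 74, 74], [115, 116, 114], [114, 116, 114], [114, 115, 114], [114, 116, 114], [114, 115, 114], [68, 68, 67], [102, 102, 98], [103, 100, 95], [117, 103, 88]]
[[430.1, -273.2, 36.4], [423.2, -262.8, 37.7], [485.4, -273.1, 46.2], [383.0, -273.2, 34.2]]
[323.30392433 248.13653407]
```

View pics/w1c.png

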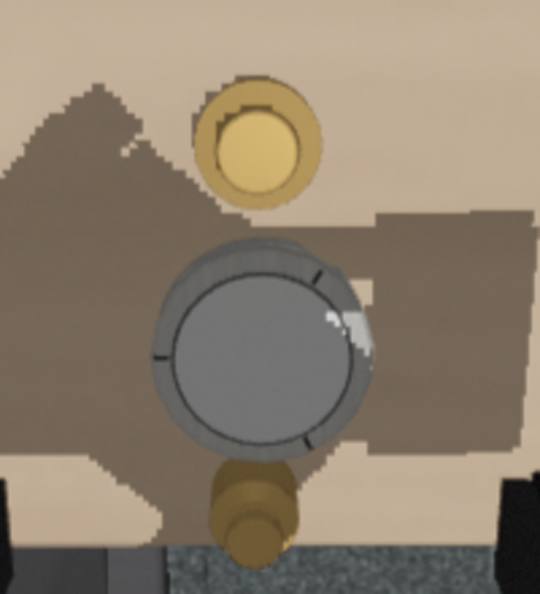

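Run:
```python
from h import *
s=load('w1'); im=s['image'].astype(int)
m=((abs(im-115).max(2)<6)*255).astype(np.uint8); m[:200]=0;m[285:]=0;m[:,:285]=0;m[:,372:]=0
cs,_=cv2.findContours(m,cv2.RETR_EXTERNAL,cv2.CHAIN_APPROX_NONE); c=max(cs,key=cv2.contourArea)
c=cv2.convexHull(c)
P=np.array([onz(s,u,v,36)[:2] for u,v in c[:,0].astype(float)],np.float32)
(x,y),r=cv2.minEnclosingCircle(P); e=cv2.fitEllipse(P); print(x,y,r,e)
# dark marks
d=((im.max(2)<62)*255).astype(np.uint8); d[:200]=0;d[285:]=0;d[:,:285]=0;d[:,365:]=0
ctr=np.array(e[0])
pts=np.array([[*onz(s,u,v,36)[:2]] for v,u in np.argwhere(d)])
q=pts-ctr; rr=np.hypot(*q.T); sel=(rr>25)&(rr<30); a=np.degrees(np.arctan2(q[sel,1],q[sel,0]))
print(np.c_[a,rr[sel]].round(1).tolist()); print('yaw mod120',np.degrees(np.angle(np.exp(3j*np.radians(a)).mean()))/3)
print([onz(s,u,v,z).round(1).tolist() for u,v,z in((325,166,46),(325,307,36))])
```

```text
428.0146179199219 -274.6761779785156 22.457311630249023 ((427.6712646484375, -274.3279113769531), (43.5074348449707, 44.05412292480469), 5.401400089263916)
[[-31.4, 27.6], [-31.0, 26.7], [-32.2, 27.0], [-31.8, 26.1], [-31.3, 25.1], [-32.6, 25.5], [88.2, 27.6], [88.2, 26.9], [88.1, 26.2], [88.1, 25.5], [-152.4, 25.3], [-153.2, 26.0], [-151.8, 26.3], [-152.5, 27.0]]
yaw mod120 -31.971824112524704
[[481.7, -273.1, 46.0], [378.3, -273.2, 36.0]]
```

```bash
python3 - <<'E'
from h import *
s=load('w1'); t=load('top0')
for u,v in((250,60),(250,50),(250,25),(250,14)): print(px2w(s,u,v).round(0))
for u,v in((350,221),(350,217),(350,213)): print(px2w(t,u,v).round(0))
from scipy.spatial.transform import Rotation as R
E
cat >> h.py <<'E'
from scipy.spatial.transform import Rotation as Rot
def quat(M):
    q=Rot.from_matrix(M).as_quat(); q=np.array([q[3],*q[:3]]); return q
def down(psi):
    p=np.radians(psi); x=np.array([np.cos(p),np.sin(p),0]); z=np.array([0,0,-1.]); return np.c_[x,np.cross(z,x),z]
def toolM():
    q=env.get_obs()['tool_rot']; return Rot.from_quat([*q[1:],q[0]]).as_matrix()
E
python3 - <<'E'
from h import *
for z in(120,82): print(env.inverse_kinematics([427.7,-274.3,z],quat(down(-32))))
E
```

```text
[ 549. -222.   -0.]
[ 550. -227.   31.]
[ 547. -241.  104.]
[ 549. -243.  113.]
[ 549. -180.   16.]
[ 549. -176.   63.]
[ 549. -173.  110.]
[-7.25578402e-01  1.42480232e-01  1.96612959e+00 -4.44089210e-16
  1.03298283e+00  1.40372329e+00]
[-7.25578402e-01  2.07858574e-01  1.97812771e+00 -4.44089210e-16
  9.55606366e-01  1.40372329e+00]
```

Run:
```python
from h import *
q=quat(down(-32)); c=np.array([427.4,-274.2])
env.move_to([*c,125],q); env.line_to([*c,82],v=100)
env.clamp(25); o=env.get_obs(); print(o['gripper_width'],o['time_s'],o['ft_force'],o['position'])
env.line_to([*c,150],v=150)
s=snap('wrist','w2'); o=env.get_obs(); print(o['gripper_width'],o['time_s'],o['ft_force'],o['position'],proj(s,o['position']+toolM()[:,2]*51))
```

```text
57.18526986559349 3.6167 [0.03074869 0.37272692 2.05423474] [ 427.50343966 -274.28540848   82.22041552]
57.27154399986991 4.2667 [ 0.42168718  1.23072856 -1.90328556] [ 426.63931946 -273.54464269  148.67271181] [324.87513685 323.91596859]
```

View pics/w2.png

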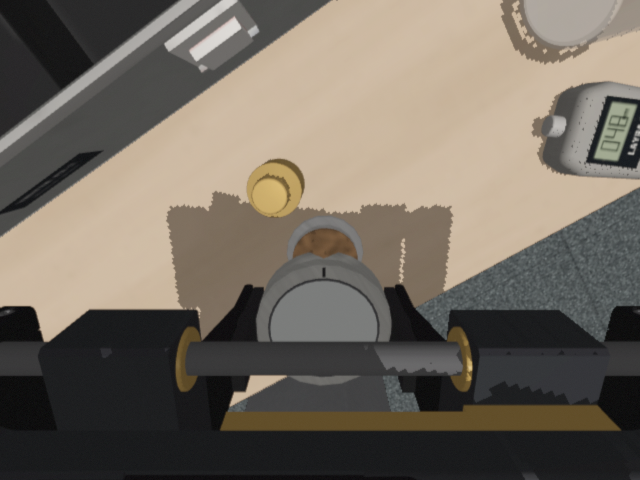

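Run:
```python
from h import *
s=load('w2'); o=env.get_obs(); M=toolM(); p=o['position']
def tool(u,v,zt):
    a,d=ray(s,u,v); a=M.T@(a-p); d=M.T@d; return (a+d*(zt-a[2])/d[2])
im=s['image'].astype(int)
print(im[310,[255,258,262,266,268,270,272,274,278,300,370,374,376,378,380,384,388,392]].tolist()); print(im[260:300:2,310].tolist())
g=im.max(2)
m=((g>120)*255).astype(np.uint8)
n,l=cv2.connectedComponents(m); L=l[315,325]; mm=(l==L).astype(np.uint8)
print(mm.sum())
cs,_=cv2.findContours(mm,cv2.RETR_EXTERNAL,cv2.CHAIN_APPROX_NONE); c=max(cs,key=cv2.contourArea)[:,0].astype(float)
c=c[(c[:,1]<335)]
from scipy.optimize import least_squares
for zt in(46.2,):
    P=np.array([tool(u,v,zt)[:2] for u,v in c])
    r=least_squares(lambda x:np.hypot(P[:,0]-x[0],P[:,1]-x[1])-x[2],[0,0,22],loss='soft_l1'); print(zt,r.x,np.abs(r.fun).mean(),len(P))
    d=np.argwhere(g[262:282,318:330]<70)+[262,318]
    D=np.array([tool(u,v,zt)[:2] for v,u in d]);
    print(D.round(1).tolist(), 'ang',np.degrees(np.arctan2((D-r.x[:2])[:,1],(D-r.x[:2])[:,0])).mean())
```

```text
[[21, 18, 21], [77, 76, 74], [110, 108, 105], [109, 108, 104], [110, 109, 106], [111, 110, 107], [59, 58, 57], [89, 90, 90], [123, 124, 123], [124, 125, 123], [124, 124, 124], [53, 53, 54], [97, 95, 93], [105, 105, 101], [108, 107, 104], [108, 107, 104], [101, 100, 97], [23, 23, 23]]
[[103, 102, 99], [97, 96, 93], [97, 96, 93], [106, 104, 102], [108, 107, 104], [108, 107, 104], [108, 108, 104], [109, 108, 105], [110, 109, 106], [108, 106, 104], [63, 63, 62], [89, 89, 89], [123, 125, 123], [122, 123, 122], [123, 124, 123], [123, 124, 123], [123, 125, 123], [123, 125, 123], [123, 124, 123], [123, 124, 123]]
5037
46.2 [ 0.06818145 -0.68904938 22.00105998] 0.0965280547767608 153
[[28.1, -0.8], [28.1, -0.4], [27.7, -1.2], [27.7, -0.8], [27.7, -0.4], [27.2, -1.2], [27.2, -0.8], [27.2, -0.4], [26.8, -1.2], [26.8, -0.8], [26.8, -0.4], [26.4, -1.2], [26.4, -0.8], [26.4, -0.4], [25.9, -0.8], [25.9, -0.4], [25.5, -0.8], [25.5, -0.4], [25.1, -0.8], [25.1, -0.4], [24.6, -0.8], [24.6, -0.4], [23.3, -2.8], [23.3, -2.4], [23.3, -2.0], [23.3, -1.6], [23.3, -1.2], [23.3, -0.8], [23.3, -0.4], [23.3, -0.0], [23.3, 0.4], [23.3, 0.8], [23.3, 1.2], [23.3, 1.6], [22.9, -2.8], [22.9, -2.4], [22.9, -2.0], [22.9, 1.6]] ang -0.16981606709738295
```

Run:
```python
from h import *
s=load('top0')
for n,u,v in(('b1',244,224),('b2',241.6,235),('b3',253,232),('lever',235,203),('tl',224,208),('tr',252,200),('bl',238,250),('br',266,240)):
    print(n,px2w(s,u,v).round(1))
```

```text
b1 [521.2 135.4  88.5]
b2 [493.8 145.2  64.4]
b3 [503.  111.9  63.9]
lever [561.2 149.6 167.8]
tl [569.9 196.   87.7]
tr [596.2 115.2  82.1]
bl [459.2 163.7   9. ]
br [489.9  78.5  11.4]
```

```bash
cat >> h.py <<'E'
def seatM(psi):
    p=np.radians(psi); c,s=np.cos(np.radians(25)),np.sin(np.radians(25))
    x=np.array([c*np.cos(p),c*np.sin(p),s]); y=np.array([-np.sin(p),np.cos(p),0]); return np.c_[x,y,np.cross(x,y)]
def seat2tool(S): return S@np.diag([1,-1,-1.])
E
python3 - <<'E'
from h import *
S=seatM(15.5); q=quat(seat2tool(S)); c0=np.array([506,131,80.])
T=c0+S@np.array([-90,0,135]); print(T,env.inverse_kinematics(T,q))
env.move_to([427,-240,240],quat(down(-32)))
env.move_to(T,q); env.pause(0.3)
s=snap('wrist','w3'); o=env.get_obs(); print(o['gripper_width'],o['time_s'],o['ft_force'],o['position'])
E
```

```text
[372.42042282  93.95510466 164.31590769] [-0.0596916  -0.62721516  2.53922138  0.18800341  0.8230159   1.1409367 ]
56.75356632015715 6.4 [-0.30591539 -0.26395145 -1.39851796] [372.71871421  93.5704768  164.47000131]
```

View pics/w3.png

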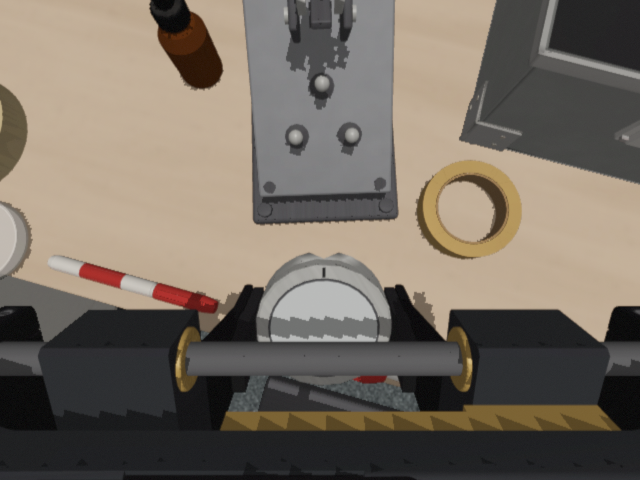

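Run:
```python
from h import *
s=load('w3'); i=s['image'][0:170,240:410]
cv2.imwrite('pics/w3c.png',cv2.resize(i,None,fx=3.5,fy=3.5,interpolation=cv2.INTER_CUBIC)[:,:,::-1])
```

```text
(no output)
```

View pics/w3c.png

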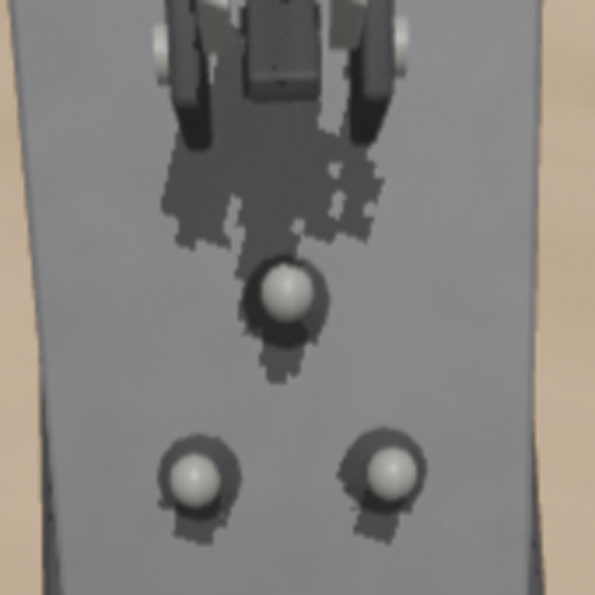

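```bash
cat > seatfit.py <<'E'
from h import *
from scipy.optimize import least_squares
B=np.array([[20,0,-7.3],[-10,17.32,-7.3],[-10,-17.32,-7.3]])
def balls(s,guess,thr=105,w=14):
    g=s['image'].astype(int).max(2); out=[]
    for u,v in guess:
        u0,v0=int(u)-w,int(v)-w; r=(g[v0:v0+2*w+1,u0:u0+2*w+1]>thr).astype(np.uint8)
        n,l,st,ce=cv2.connectedComponentsWithStats(r,connectivity=4); k=l[w,w]; out.append((ce[k][0]+u0,ce[k][1]+v0,st[k][4],st[k][2],st[k][3]))
    return np.array(out)
def fit(s,uv,x0=(506,131,80,15.5)):
    f=lambda x:np.concatenate([proj(s,x[:3]+seatM(x[3])@b)-p for b,p in zip(B,uv)])
    r=least_squares(f,x0); return r.x,r.fun
E
python3 - <<'E'
from seatfit import *
s=load('w3'); g=s['image'].max(2)
print(g[83,310:336].tolist()); print(g[136,284:308].tolist())
for thr in(95,115,130):
    b=balls(s,[(322,83),(296,137),(352,135)],thr); print(b.round(1).tolist()); x,f=fit(s,b[:,:2]); print(x,f.round(2))
for u,v in b[:,:2]: print(px2w(s,u,v).round(1))
print([ (x[:3]+seatM(x[3])@q).round(1).tolist() for q in B])
# table plane from depth
pts=np.array([px2w(s,u,v) for u in range(262,385,6) for v in range(100,185,6)]); 
# in seat frame
q=(pts-x[:3])@seatM(x[3]); k=(abs(q[:,2]+25)<4); print(k.mean(),np.median(q[k,2]),np.polyfit(q[k,0],q[k,2],1),np.polyfit(q[k,1],q[k,2],1))
M=toolM();p=env.get_obs()['position'];print('seat in tool',M.T@(x[:3]-p), 'R',(M.T@seat2tool(seatM(x[3]))).round(3))
E
```

```text
[46, 42, 42, 46, 72, 120, 136, 147, 153, 159, 165, 171, 175, 169, 161, 157, 153, 147, 133, 103, 76, 73, 75, 90, 129, 135]
[127, 82, 70, 72, 94, 133, 148, 157, 163, 169, 178, 190, 182, 168, 163, 159, 152, 139, 116, 78, 71, 71, 73, 73]
[[321.7, 82.5, 176.0, 15.0, 16.0], [295.2, 136.2, 166.0, 14.0, 15.0], [351.6, 134.2, 167.0, 14.0, 15.0]]
[504.48093206 131.12112201  75.20522261  17.52487123] [ 0.01 -0.02  0.02  0.02 -0.03  0.  ]
[[321.7, 82.0, 145.0, 14.0, 13.0], [295.1, 136.0, 139.0, 14.0, 13.0], [351.8, 134.0, 139.0, 13.0, 13.0]]
[504.06498201 130.98471279  76.46064998  17.55698896] [ 0.01 -0.05  0.04  0.03 -0.05  0.01]
[[321.8, 81.7, 122.0, 13.0, 12.0], [295.1, 135.7, 119.0, 13.0, 12.0], [351.8, 133.7, 119.0, 13.0, 12.0]]
[504.34316148 131.03868976  76.28469133  17.55564205] [-0.   -0.05  0.05  0.02 -0.05  0.03]
[523.2 137.   80.5]
[492.2 145.2  68.7]
[502.5 112.6  68.6]
[[524.6, 137.4, 78.1], [493.4, 145.7, 65.4], [503.9, 112.7, 65.4]]
0.9619047619047619 -26.28803160815942 [ 5.96134146e-04 -2.61846428e+01] [-4.05644776e-03 -2.61904056e+01]
seat in tool [ 86.77062615  -1.06806316 137.75060318] R [[ 0.999  0.033 -0.   ]
 [-0.033  0.999 -0.016]
 [-0.     0.016  1.   ]]
```

Run:
```python
from seatfit import *
S=seatM(17.5); q=quat(seat2tool(S)); c0=np.array([504.3,131,76.])
T=c0+S@np.array([-82,0,100])
env.move_to(T,q); env.pause(0.3)
s=snap('wrist','w4'); o=env.get_obs(); print(o['gripper_width'],o['time_s'],o['ft_force'],o['position'],T)
print([proj(s,c0+S@b).round(1).tolist() for b in B])
i=s['image'][0:170,220:430]
cv2.imwrite('pics/w4c.png',cv2.resize(i,None,fx=3.5,fy=3.5,interpolation=cv2.INTER_CUBIC)[:,:,::-1])
```

```text
56.96605879655292 7.0667 [-0.42397066 -0.51008319 -1.75417752] [393.44785623  95.97106157 132.8288231 ] [393.11656988  95.94399914 131.97608124]
[[325.3, 86.3], [292.0, 148.2], [358.3, 148.3]]
```

View pics/w4c.png

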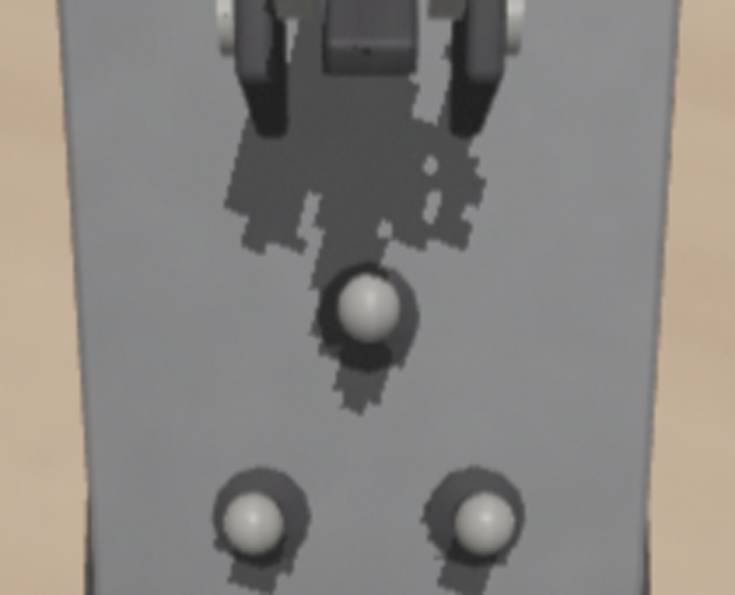

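Run:
```python
from seatfit import *
s=load('w4'); M=toolM();p=env.get_obs()['position']
for thr in(95,110,125):
    b=balls(s,[(325,88),(292,149),(358,149)],thr,16); print(b.round(1).tolist()); x,f=fit(s,b[:,:2]); print(x.round(2),f.round(2))
    print('seat in tool',(M.T@(x[:3]-p)).round(2), 'R',(M.T@seat2tool(seatM(x[3]))).round(3).tolist())
print('side px', np.linalg.norm(b[1,:2]-b[2,:2]))
pts=np.array([px2w(s,u,v) for u in range(262,385,6) for v in range(100,215,6)]); 
q=(pts-x[:3])@seatM(x[3]); k=(abs(q[:,2]+25)<4); print(k.mean(),np.median(q[k,2]))
# mirror re-measure
im=s['image'].astype(int)
a=im[200:340,240:400].astype(np.uint8); cv2.imwrite('pics/w4m.png',cv2.resize(a,None,fx=3.5,fy=3.5,interpolation=2)[:,:,::-1])
```

```text
[[325.1, 86.8, 247.0, 17.0, 18.0], [291.9, 148.5, 229.0, 17.0, 18.0], [358.1, 148.4, 229.0, 17.0, 18.0]]
[504.35 131.09  75.45  17.56] [-0.01 -0.07  0.07  0.03 -0.06  0.04]
seat in tool [ 81.01  -0.18 101.31] R [[1.0, 0.001, -0.002], [-0.001, 1.0, -0.001], [0.002, 0.001, 1.0]]
[[325.1, 86.5, 219.0, 17.0, 16.0], [291.7, 148.4, 206.0, 17.0, 16.0], [358.4, 148.4, 203.0, 16.0, 16.0]]
[504.08 131.    76.26  17.54] [ 0.01 -0.1   0.1   0.06 -0.1   0.05]
seat in tool [ 81.09  -0.17 100.45] R [[1.0, 0.0, -0.002], [-0.0, 1.0, -0.001], [0.002, 0.001, 1.0]]
[[325.2, 86.1, 186.0, 16.0, 15.0], [291.9, 148.0, 179.0, 16.0, 15.0], [358.4, 148.2, 180.0, 16.0, 15.0]]
[504.19 130.98  76.44  17.46] [ 0.04 -0.05  0.03  0.05 -0.06 -0.01]
seat in tool [ 81.27  -0.12 100.33] R [[1.0, -0.001, -0.002], [0.001, 1.0, -0.0], [0.002, 0.0, 1.0]]
side px 66.5620004406738
0.9595238095238096 -26.610192001911432
```

View pics/w4m.png

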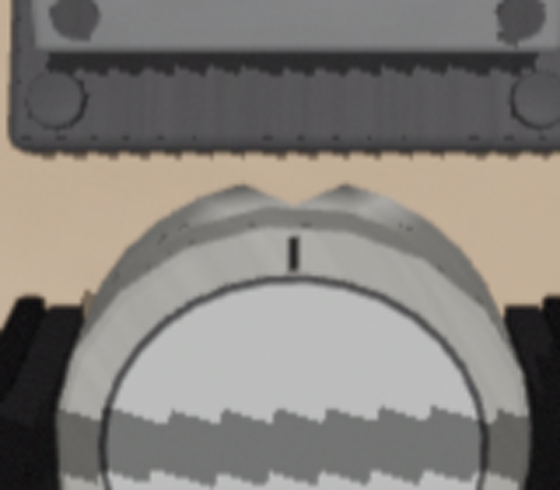

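Run:
```python
from h import *
S=seatM(17.5); M=seat2tool(S); q=quat(M); c=np.array([504.2,131.0,75.4])
off=np.array([0.07,-0.69,55.2])
T=lambda h,corr=0: c+S[:,2]*h-M@off+corr
env.line_to(T(60),rotation=q,v=200); env.line_to(T(12),v=150); env.pause(0.3)
o=env.get_obs(); corr=T(12)-o['position']; print(o['time_s'],'corr',corr.round(2),o['ft_force'].round(2),(M.T@toolM()).round(4).tolist())
f0=o['ft_force']
for h in(4,2.5,1.5,0.8):
    env.line_to(T(h,corr),v=40); env.pause(0.15); o=env.get_obs(); print(h,(o['ft_force']-f0).round(2),S[:,2]@(o['ft_force']-f0),(S.T@(o['position']-T(0))).round(2))
    if S[:,2]@(o['ft_force']-f0)>4: break
snap('scene','s5');snap('wrist','w5');print(o['time_s'])
```

```text
8.4 corr [-0.35  0.06 -0.97] [-0.03  0.23 -1.33] [[1.0, 0.0002, 0.0016], [-0.0002, 1.0, 0.0005], [-0.0016, -0.0005, 1.0]]
4 [ 0.42 -0.24 -0.34] -0.4503352579941817 [-0.74  0.21  3.19]
2.5 [ 0.32 -0.55 -0.02] -0.07286075675518326 [-0.7   0.17  1.77]
1.5 [ 0.97 -1.25 -0.16] -0.37979765146213745 [-0.72  0.18  0.75]
0.8 [ 0.76 -0.55 -0.53] -0.7172952946754069 [-0.75  0.18  0.04]
10.1167
```

View pics/w5.png

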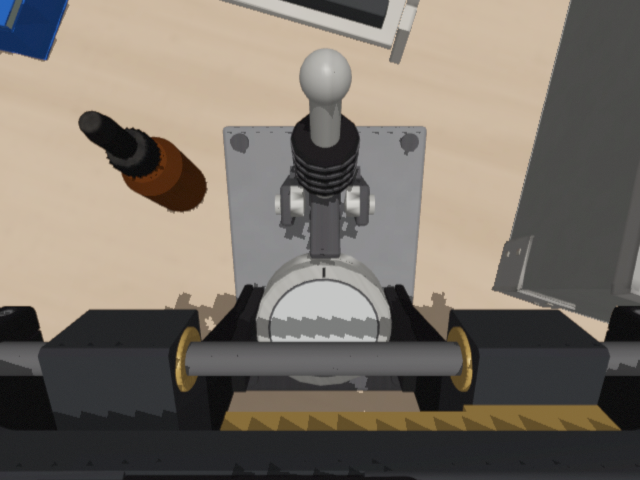

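Run:
```python
from h import *
S=seatM(17.5); M=seat2tool(S); q=quat(M); c=np.array([504.2,131.0,75.4])
off=np.array([0.07,-0.69,55.2])
T=lambda h: c+S@np.array([0,-.18,h])-M@off
f0=np.array([-.03,.23,-1.33])
for h in(0,-.6,-1.2,-1.8,-2.4):
    env.line_to(T(h),v=40); env.pause(0.3); o=env.get_obs(); F=S.T@(o['ft_force']-f0); print(h,F.round(2),(S.T@(o['position']-c+M@off)).round(2),o['wrist_torque'].round(2),o['gripper_width'])
    if F[2]>3: break
print(o['time_s'])
```

```text
0 [-2.32 -0.96  1.22] [-0.27 -0.11 -0.08] [-0.34  0.75 -0.  ] 57.028859136398474
-0.6 [-3.15 -2.61  3.97] [-0.59 -0.17 -0.76] [-0.49  0.96 -0.06] 57.340969869987475
11.3167
```

Run:
```python
from h import *
env.release(); env.pause(0.2)
s=snap('wrist','w6'); snap('scene','s6'); o=env.get_obs(); print(o['time_s'],o['ft_force'].round(2),o['gripper_width'])
# measure mirror in world from view
c=np.array([504.2,131.0,75.4]);S=seatM(17.5)
print(proj(s,c+S@[0,0,9]),proj(s,c+S@[27,0,9]))
```

```text
12.425 [0.66 0.07 0.54] 86.7587028466239
[323.8023995  331.80701609] [323.83348176 272.316249  ]
```

View pics/w6.png

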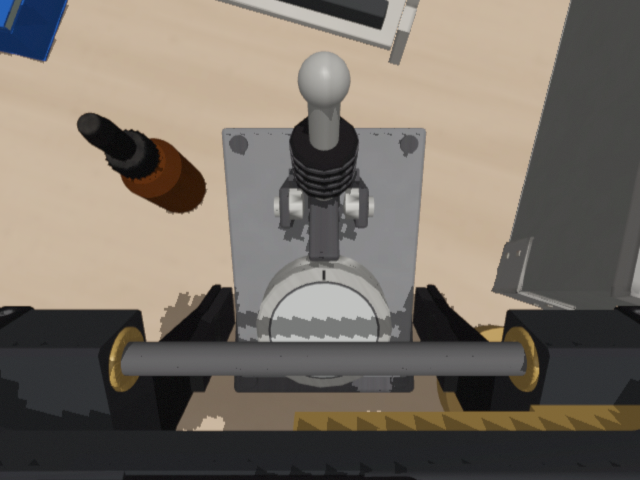

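Run:
```python
from h import *
c=np.array([504.2,131.0,75.4]);S=seatM(17.5); 
env.line_to(c+S@np.array([0,0,110]),v=150); env.line_to(c+S@np.array([-40,0,165]),v=250); env.pause(0.2)
s=snap('wrist','w7'); o=env.get_obs(); print(o['time_s'],o['position'])
```

```text
13.6167 [403.11652525  99.28217651 207.05002496]
```

View pics/w7.png

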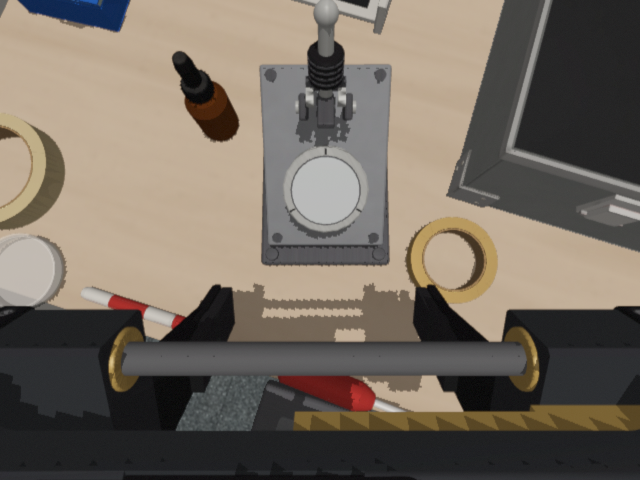

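Run:
```python
from seatfit import *
s=load('w7'); c=np.array([504.2,131.0,75.4]);S=seatM(17.5)
pts=np.array([px2w(s,u,v) for u in range(265,388,2) for v in range(70,240,2)]); q=(pts-c)@S
r=np.hypot(q[:,0],q[:,1])
def pl(k):
    A=np.c_[q[k,:2],np.ones(k.sum())]; return np.linalg.lstsq(A,q[k,2],rcond=None)[0].round(4),k.sum(),q[k,2].std().round(2)
print('face',pl((r<20)&(abs(q[:,2]-9)<6))); print('table',pl((r>33)&(abs(q[:,2]+25)<4)))
im=s['image'].astype(int); g=im.max(2)
print(g[190,280:375:2].tolist())
m=((g>150)*255).astype(np.uint8); n,l=cv2.connectedComponents(m); mm=(l==l[190,326]).astype(np.uint8); print(mm.sum())
ct=max(cv2.findContours(mm,0,1)[0],key=cv2.contourArea)[:,0].astype(float)
def onseat(u,v,z):
    o,d=ray(s,u,v); o=S.T@(o-c); d=S.T@d; return o+d*(z-o[2])/d[2]
P=np.array([onseat(u,v,9)[:2] for u,v in ct]).astype(np.float32); print(cv2.fitEllipse(P),cv2.minEnclosingCircle(P))
# marks
d=[(u,v) for u in range(280,372) for v in range(145,235) if g[v,u]<90]
D=np.array([onseat(u,v,9)[:2] for u,v in d]); e=np.array(cv2.fitEllipse(P)[0]); rr=np.hypot(*(D-e).T); k=(rr>24.5)&(rr<27.5); a=np.degrees(np.arctan2(*(D-e)[k].T[::-1])); print(np.c_[a].ravel().round(1))
```

```text
face (array([4.4000e-03, 0.0000e+00, 8.9157e+00]), np.int64(691), np.float64(0.64))
table (array([-4.00000e-04,  4.00000e-04, -2.56272e+01]), np.int64(2925), np.float64(0.76))
[129, 131, 159, 167, 166, 131, 175, 186, 186, 186, 186, 186, 186, 186, 186, 186, 186, 186, 186, 186, 186, 186, 187, 186, 186, 186, 186, 187, 187, 186, 186, 186, 186, 186, 186, 186, 186, 186, 186, 178, 118, 165, 164, 161, 143, 132, 132, 131]
3516
((-0.3523414134979248, 0.11580692231655121), (44.049922943115234, 44.24287033081055), 73.29932403564453) ((-0.42979225516319275, 0.08877364546060562), 22.45730209350586)
[ 119.9  119.4  120.6  120.1  119.5    0.3    0.3    0.3    0.3    0.3
 -119.7 -119.  -120.3 -119.5 -120.1]
```

```bash
cat >> h.py <<'E'
c=np.array([504.2,131.0,75.4])+seatM(17.5)@np.array([-.35,.1,-.2]); S=seatM(17.5)
P0=np.array([53,0,4.7])
def rod(th): return np.array([np.sin(th),0,np.cos(th)])  # th up-slope positive
def levpose(th,d):
    z=-rod(th); y=np.array([0,-1.,0]); M=S@np.c_[np.cross(y,z),y,z]
    return c+S@(P0+rod(th)*(d+51)), quat(M)
E
python3 - <<'E'
from h import *
s=load('w7')
th=np.radians(40)
for d in(23,32.5,42,62,69): print(d,proj(s,c+S@(P0+rod(th)*d)).round(1))
print('piv',proj(s,c+S@P0))
j=None
for a in(40,20,0,-10):
    for d in (120,49,42):
        print(a,d,env.inverse_kinematics(*levpose(np.radians(a),d)))
i=s['image'][0:140,250:400]
cv2.imwrite('pics/w7c.png',cv2.resize(i,None,fx=4,fy=4,interpolation=cv2.INTER_CUBIC)[:,:,::-1])
E
```

```text
23 [325.4  78.5]
32.5 [325.5  65.1]
42 [325.6  50.5]
62 [325.8  15.2]
69 [325.9   1. ]
piv [325.28795766 106.75012559]
40 120 [ 0.15083015  0.37698817  1.39963846 -0.03992138  1.62373911  1.41926873]
40 49 [ 0.14653379  0.39456471  1.51030677 -0.04108133  1.49543184  1.42032054]
40 42 [ 0.14609723  0.39748565  1.52001209 -0.04123595  1.48279935  1.42042926]
20 120 [0.10567145 0.0043501  1.80184288 0.01822606 1.24990977 1.36602614]
20 49 [0.10799565 0.0903764  1.8521239  0.01905435 1.11358482 1.36567908]
20 42 [0.10822187 0.10012922 1.85583472 0.01916149 1.10011962 1.36562645]
0 120 [ 0.02662284 -0.35815696  2.19097879  0.14989361  0.89284605  1.22250634]
0 49 [ 0.0472235  -0.18112102  2.18248395  0.16377036  0.72334778  1.2126134 ]
0 42 [ 0.0490904  -0.16254732  2.18006636  0.16569389  0.70713322  1.21111583]
-10 120 [-0.03390938 -0.5360395   2.38263394  0.28952602  0.73251541  1.07134989]
-10 49 [ 0.00565193 -0.29108549  2.33917276  0.34196029  0.52951781  1.02476431]
-10 42 [ 0.00905647 -0.26655527  2.33316347  0.34956624  0.51107296  1.01783345]
```

View pics/w7c.png

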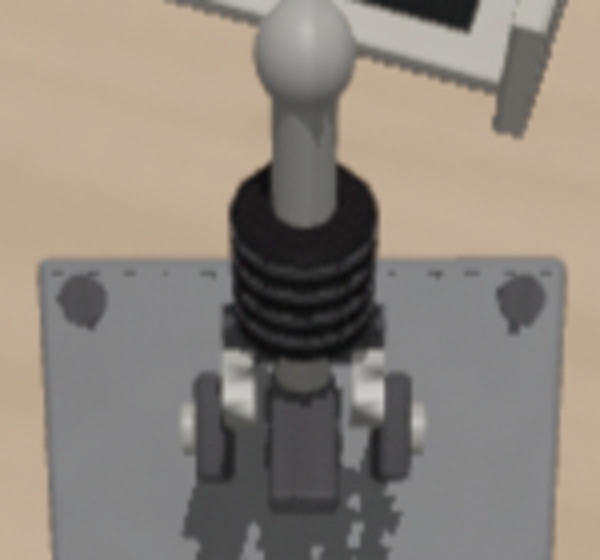

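Run:
```python
from h import *
th=np.radians(40)
p,q=levpose(th,140); env.move_to(p,q)
p,q=levpose(th,60); env.line_to(p,v=200)
p,q=levpose(th,42.5); env.line_to(p,v=80); env.pause(0.3)
o=env.get_obs(); print(o['time_s'],(S.T@(o['position']-p)).round(2),o['ft_force'].round(2))
snap('wrist','w8'); snap('scene','s8')
```

```text
15.9 [ 0.33 -0.01  0.16] [0.19 0.59 0.75]
```

View pics/w8.png

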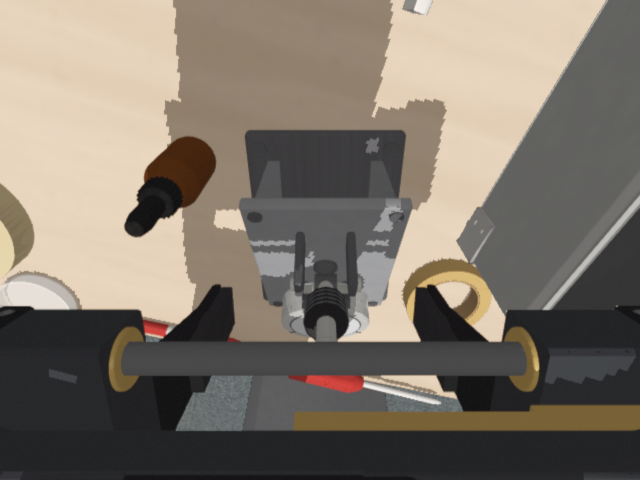

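View pics/s8.png

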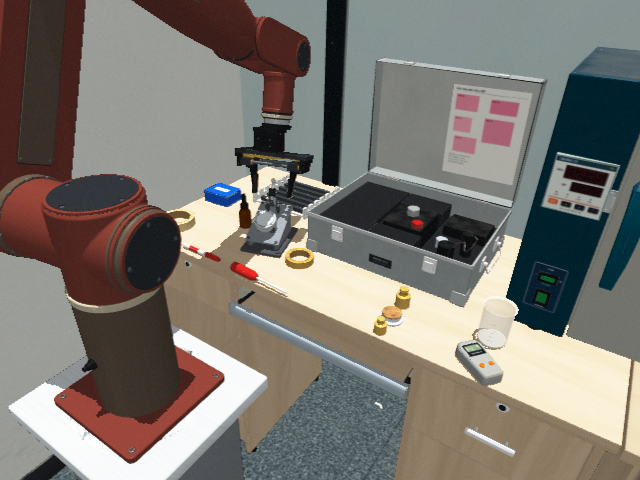

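Run:
```python
from h import *
th=np.radians(40); r=S@rod(th)
env.clamp(45); env.pause(.1); o=env.get_obs(); p0=o['position']; f0=o['ft_force']; print(o['time_s'],o['gripper_width'],f0.round(2),(S.T@(p0-levpose(th,42.5)[0])).round(2))
for L in(3,6.8):
    env.line_to(levpose(th,42.5+L)[0],v=40); env.pause(.2); o=env.get_obs(); print(L,'axial',r@(o['ft_force']-f0),'moved',r@(o['position']-p0),(S.T@(o['ft_force']-f0)).round(1))
snap('wrist','w9'); print(o['time_s'],o['gripper_width'])
```

```text
17.225 17.611105106782095 [ 1.82 -5.03  0.37] [ 0.04 -0.7   0.05]
3 axial -2.8194069338575027 moved 2.321736210946125 [-0.7  0.  -3.1]
6.8 axial -4.055209089413796 moved 5.84819193875004 [-2.2  1.  -3.4]
18.125 17.87076643030688
```

View pics/w9.png

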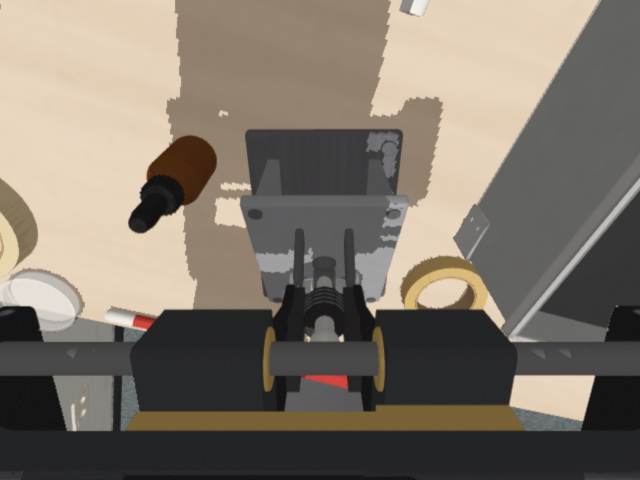

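Run:
```python
from h import *
for a in(36,28,20,12,4,-4,-10):
    p,q=levpose(np.radians(a),49.6); env.line_to(p,rotation=q,v=120); o=env.get_obs(); f=S.T@o['ft_force']; print(a,round(o['time_s'],2),f.round(1),(S.T@(o['position']-p)).round(2),o['wrist_torque'].round(2))
    if np.linalg.norm(f)>30: print('stop');break
env.pause(.2); o=env.get_obs(); print((S.T@o['ft_force']).round(1),(S.T@(o['position']-p)).round(2))
snap('wrist','w10');snap('scene','s10')
```

```text
36 18.43 [-0.6 -5.1 -3.3] [-0.78 -0.64 -0.21] [-0.76 -0.59  0.25]
28 18.72 [-0.3 -6.7 -3.4] [-0.8  -0.66  0.13] [-0.81 -0.52  0.09]
20 19.01 [-1.9 -6.7 -3.6] [-1.67 -0.64  0.02] [-1.16 -0.04 -0.15]
12 19.3 [-3.  -5.8 -4.3] [-2.12 -0.67 -0.2 ] [-1.34  0.21 -0.32]
4 19.59 [-1.8 -7.  -4.7] [-1.92 -0.53 -0.3 ] [-1.24  0.27 -0.39]
-4 19.88 [-2.7 -9.3 -4.7] [-2.14 -0.52 -0.55] [-1.33  0.55 -0.65]
-10 20.15 [ 0.3 -6.1 -3.9] [-0.06 -0.48  0.29] [-0.86  0.11 -0.45]
[ 0.2 -7.2 -4.2] [ 0.14 -0.49  0.14]
```

View pics/w10.png

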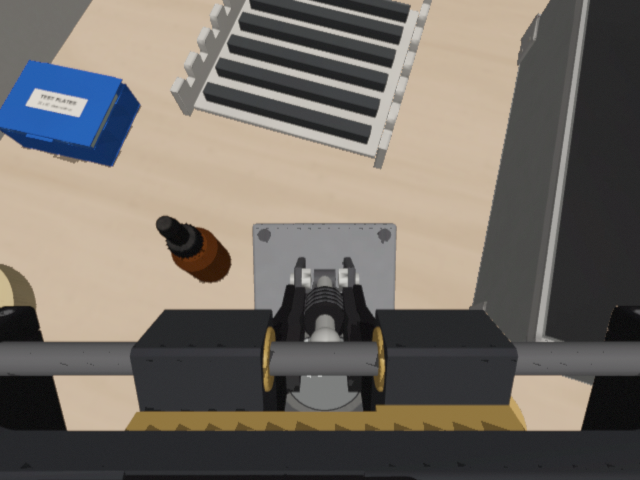

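Run:
```python
from h import *
for a in(-11.5,-13,-14.5):
    p,q=levpose(np.radians(a),49.6); env.line_to(p,rotation=q,v=40); env.pause(.25); o=env.get_obs(); f=S.T@o['ft_force']; print(a,round(o['time_s'],2),f.round(1),(S.T@(o['position']-p)).round(2),o['wrist_torque'].round(2))
    if f[0]>6: print('stop');break
```

```text
-11.5 20.95 [ 1.6 -5.  -4.3] [ 0.8  -0.52  0.4 ] [-0.8   0.02 -0.44]
-13 21.45 [ 2.8 -4.9 -3.3] [ 1.48 -0.53  0.76] [-0.61 -0.08 -0.38]
-14.5 21.95 [ 4.9 -5.5 -3.1] [ 2.17 -0.75  1.15] [-0.44 -0.26 -0.7 ]
```

Run:
```python
from h import *
o=env.get_obs(); M=toolM()
for z in(51,61):
    w=S.T@(o['position']+M[:,2]*z-c)-P0; print(z,w.round(2),np.degrees(np.arctan2(w[0],w[2])),np.hypot(w[0],w[2]))
print('tool tilt',(S.T@M[:,2]).round(3),np.degrees(np.arctan2(-(S.T@M[:,2])[0],-(S.T@M[:,2])[2])))
```

```text
51 [-10.01  -0.85  49.23] -11.491941252705985 50.240278311968716
61 [-7.46 -0.87 39.56] -10.676726836133914 40.26079003406159
tool tilt [ 0.255 -0.002 -0.967] -14.775751237819879
```

Run:
```python
from h import *
env.release(); env.pause(.2); o=env.get_obs(); print(o['time_s'],o['gripper_width'],o['ft_force'].round(2))
p,q=levpose(np.radians(-14.5),49.6); M=toolM()
env.line_to(o['position']-M[:,2]*75,v=200)
p2=c+S@np.array([-40,0,165]); env.move_to(p2,quat(seat2tool(S))); env.pause(.2)
snap('wrist','w11');snap('scene','s11');snap('top','t11'); print(env.get_obs()['time_s'])
s=load('w11'); i=s['image'][0:260,230:420]
cv2.imwrite('pics/w11c.png',cv2.resize(i,None,fx=2.3,fy=2.3,interpolation=cv2.INTER_CUBIC)[:,:,::-1])
```

```text
23.45 87.09876400063267 [-0.3   0.95  0.02]
24.6833
```

View pics/w11c.png

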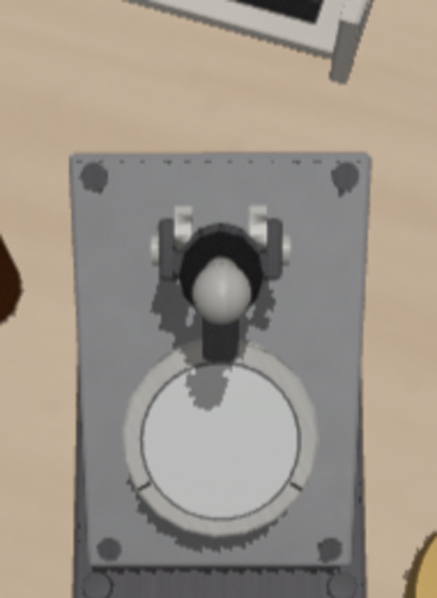

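View pics/s11.png

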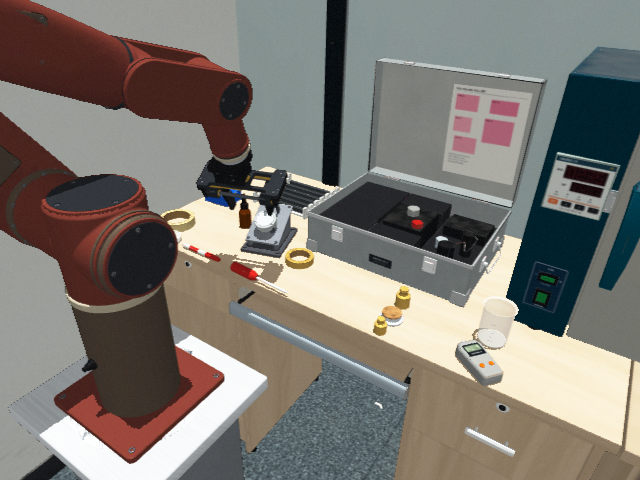

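Run:
```python
from h import *
s=load('w11'); g=s['image'].max(2)
th=np.radians(-10); r=rod(th)
for d in(23,32.5,42,46,51,62): print(d,proj(s,c+S@(P0+r*d)).round(1))
for v in range(96,150,3):
  row=[]
  for u in (314,318,326,334,338):
    w=S.T@(px2w(s,u,v)-c)-P0; row.append((int(g[v,u]),round(w@r,1),round(w@np.array([np.cos(th),0,-np.sin(th)]),1)))
  print(v,row)
```

```text
23 [325.6 114.3]
32.5 [325.6 117.1]
42 [325.7 120.1]
46 [325.8 121.4]
51 [325.8 123.1]
62 [325.9 127.2]
96 [(132, np.float64(-31.0), np.float64(4.0)), (134, np.float64(-30.6), np.float64(4.0)), (119, np.float64(-31.6), np.float64(3.9)), (136, np.float64(-30.5), np.float64(4.0)), (162, np.float64(16.4), np.float64(9.3))]
99 [(134, np.float64(-30.3), np.float64(2.1)), (73, np.float64(28.9), np.float64(9.1)), (62, np.float64(36.1), np.float64(10.0)), (77, np.float64(26.9), np.float64(8.9)), (168, np.float64(18.5), np.float64(7.9))]
102 [(75, np.float64(26.8), np.float64(7.3)), (45, np.float64(39.2), np.float64(8.8)), (28, np.float64(40.8), np.float64(9.0)), (50, np.float64(40.3), np.float64(9.0)), (124, np.float64(29.1), np.float64(7.5))]
105 [(44, np.float64(40.0), np.float64(7.4)), (27, np.float64(41.5), np.float64(7.6)), (28, np.float64(41.1), np.float64(7.6)), (27, np.float64(42.1), np.float64(7.7)), (62, np.float64(40.7), np.float64(7.5))]
108 [(25, np.float64(41.5), np.float64(6.1)), (28, np.float64(41.3), np.float64(6.1)), (26, np.float64(41.2), np.float64(6.1)), (27, np.float64(
[... 2197 characters left out ...]
(-25.6), np.float64(-24.1))]
141 [(78, np.float64(-26.1), np.float64(-26.4)), (47, np.float64(13.7), np.float64(-17.5)), (53, np.float64(15.2), np.float64(-17.1)), (74, np.float64(-26.4), np.float64(-26.5)), (101, np.float64(-25.3), np.float64(-26.2))]
144 [(77, np.float64(-27.0), np.float64(-28.8)), (48, np.float64(14.9), np.float64(-19.1)), (45, np.float64(14.6), np.float64(-19.1)), (74, np.float64(-24.9), np.float64(-28.3)), (132, np.float64(-25.4), np.float64(-28.4))]
147 [(78, np.float64(-25.0), np.float64(-30.5)), (49, np.float64(14.3), np.float64(-21.1)), (44, np.float64(15.6), np.float64(-20.8)), (79, np.float64(-25.4), np.float64(-30.6)), (126, np.float64(-26.3), np.float64(-30.8))]
```

Run:
```python
from h import *
s=load('w11')
pts=np.array([px2w(s,u,v) for u in range(285,370,2) for v in range(155,230,2)]); q=(pts-c)@S
r=np.hypot(q[:,0],q[:,1]); k=(r<20)&(abs(q[:,2]-9)<3); print(k.sum(),np.linalg.lstsq(np.c_[q[k,:2],np.ones(k.sum())],q[k,2],rcond=None)[0].round(4))
a,b=load('top0'),load('t11')
for n,(u,v) in dict(wbig=(381,242),wsmall=(382,278),bottle=(210,219),tape=(286,239),beaker=(445,241)).items():
    d=np.abs(a['image'][v-13:v+14,u-15:u+16].astype(int)-b['image'][v-13:v+14,u-15:u+16]).max(2); print(n,(d>40).sum())
i=np.hstack([x['image'][185:300,190:470] for x in(b,)]); cv2.imwrite('pics/t11c.png',cv2.resize(i,None,fx=2.8,fy=2.8)[:,:,::-1])
```

```text
689 [ 2.8000e-03 -1.7000e-03  9.1385e+00]
wbig 43
wsmall 48
bottle 0
tape 209
beaker 0
```

View pics/t11c.png

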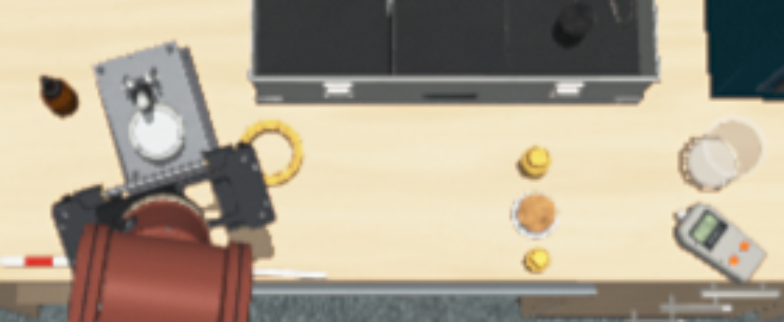

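```bash
python3 -c "
from h import *
print(env.get_obs()['time_s'],env.get_obs()['ft_force']); env.finish_job()"
```

```text
24.6833 [ 0.73873422 -0.02419806 -0.32126101]
the job is handed in; nothing more can be done
```

I took the mirror cell off the plinth, seated it on the three balls and let it go. I then lifted the collar, swung the lever over to its stop and released it. The job was handed in at 24.7 s on the robot's clock.

**Cell seated:**
- After release, the three black lines were at 0 and ±120° in the seat frame, and the face was parallel to the table within about 0.3°.
- The face was about 34.5 mm above the table, where 34 mm is expected. After the flip it still measured 9.1 mm above the seat centre (9 expected) and parallel.

**Lever closed:** The lever reads about 10° past the normal towards the seat. The keeper is over the rim.

**Collar locked:** Its top is at about 41.5 mm from the pivot, where down is 42 mm, so it has dropped back into its notch. I judged the lock from this depth reading and did not push on the lever to test it.

**Surroundings:**
- The bottle and beaker showed no change in the top view.
- The two weights showed small pixel differences, which I put down to the mirror having been taken away between them; they still stand in place.
- The tape roll was partly hidden by the gripper in the last top view, but it looks undisturbed.

**What disagreed:**
- The ball fit and the depth image differed by about 1.3 mm in seat height. I took a value between them, and contact came where expected.
- The grip on the collar read 17.6 mm, where the collar is 20 mm, but the spring force during the lift matched a real lift.

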